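# Start the portable hob under the pot

### The arm

A 6-joint arm with a two-finger parallel gripper is mounted at the origin on a cart in front of the work surface, level with it; the furniture and walls round the work are solid. World frame = base frame: x ahead of the robot, y to its left, z up, the work surface at z = 0. Lengths are in m, angles in rad, forces in N, time in s.
With the tool pointing down it reaches from about 0.425 to 0.95 m from the base axis. Payload 3.5 kg.
Tool frame: the origin (TCP) lies on the centre line of the jaws, within the pads' length; the fingertips stand 11 mm ahead of it and the grasp point (between the pads) lies 8 mm behind it; z points along the fingers, y is the line along which they close (so a half turn about z gives the same grasp; the last joint's range is limited). The gripper opens to 85 mm and grips with 20 to 120 N. Pads are 22 mm wide; open, the fingers measure 114 mm over their backs; the gripper's body (76 mm by 85 mm) begins 54 mm behind the grasp point. The pads swing forward as they close: fully open they stand 13 mm farther back than shut.
Start: joints at [1.069, 0.286, 1.577, -0, 1.279, -0.15], TCP at [0.233, 0.634, 0.242] pointing down, gripper open.
Joint ranges: [-2.77, 2.77], [-0.9, 2.22], [0.21, 2.48], [-1.53, 4.67], [0.24, 2.81], [-2.84, 2.84]. Speed limits (rad/s): [2.79, 2.79, 3.14, 3.14, 3.14, 3.14].

### API

Orientations are given as a unit quaternion [x, y, z, w].
In Python, from bench import bot, snapshot, get_calibration gives the robot as it stands.
- The arm moves only by the tool drive_tool, never from a script. Its argument "increments" is one flat list of numbers, 5 for each row, row after row: the shift along the tool's x, y, z in cm, then the turn about the tool's z in degrees, then the finger opening in cm, from 0 to 8.54. In form: [tx, ty, tz, roll, claw, tx, ty, tz, roll, claw, ...]. A call has 1 to 5 rows; each row is the pose to reach, as a shift and turn from the pose commanded when the call began, along the tool's axes at that moment; what a row does not reach only later rows make up. A row lasts 1/12 s, in which the tool goes at most 41.7 mm and 7.16 degrees, less where a joint would pass 70% of its speed; a pose out of reach is approached as far as the arm can. A call with a gripper value outside its range is refused whole. The fingers move at their own pace and stop on an object; the grip force is fixed at half the most. Time passes only in rows, so rows that repeat a pose let the fingers close. It gives the time, the measured TCP pose, the force, the opening and the grip force at its end, in the units of the state.
- bot.state(): the state, without advancing time (a new reading comes with each control period).
- snapshot(name): name is "scene" or "top" or "wrist"; returns the picture (384x512x3 uint8, red, green, blue); there is no depth.
- get_calibration(name): a dict with "camera_matrix" (3x3 intrinsics, pixels), "D" ([k1, k2, p1, p2, k3] as OpenCV has them; the pictures are not rectified), "extrinsics" (4x4, takes a point from camera to world coordinates). Camera axes: x right, y up, looking along -z (the intrinsics and any distortion apply to the point x, -y, -z); pixel columns grow to the right and rows downward; lengths in m; the calibration is good to about 2 mm. A picture is of the moment at which its call begins: read the wrist's pose just before it. get_calibration takes no time and is no camera call; for the wrist camera it gives the pose at the moment of the call.
- bot.sign_off(): hands the job in; it is judged then, once.
The state is a dict: "time_s": time; "joint_pos": joint angles; "joint_velocities": joint speeds; "joint_torque": joint torques, N m; "ee_pos": TCP position; "eef_rot": TCP orientation; "contact_force": force on the tool from outside, world axes, zero at the start; "wrist_torque": the same for the moment, N m; "width": opening from 0.0 (shut) to 1.0 (fully open); "grip_force": force on a finger pad.
Only numpy, scipy, OpenCV 4.12 (cv2) and the standard library are available. Lean on these libraries where they do the work, as an engineer would, in place of code of your own. Each camera call takes 0.05 s, during which the arm holds its last target. There are 200 camera calls.

### The job

Start the portable hob under the blue pot using only the fingertips: first push down the raised end of the long rocker switch so that it tips fully over, then press the round key fully in, where it stays, and then press the square start key fully in and let it spring back. Do not press the narrow bar key, do not pick anything up, and leave the pot and the small things on and around the hob where they stand.

Things in the scene. Friction and masses are not known exactly. Their poses are not given: they have to be found in the camera images.
- portable_hob: portable hob, fixed: flat steel tray 316 (x) x 336 (y) x 45 mm, black top, aluminium control strip 64 mm deep along its front, surface 45 mm above the worktop. Origin: centre of underside; x to its back, y to its left; turned up to 0.2 rad. Four black controls stand square to it in a row on the strip at x = -125 mm, y = +-37.5 and +-112.5 mm; which is where differs from start to start
- rocker_raised_end (a point): point to push on the long rocker switch: on its top face, 24 mm from the pivot, at the end that starts raised (always the hob's left, +y); moves with it. The rocker is a plate 28 (hob x) x 66 (hob y) x 8 mm, pivoted at its middle 12 mm above the strip. This point is 20 mm above the strip, tipped over 12 mm; a finger 22 mm wide stops with its tips about 14 mm above the strip
- rocker (a joint): rocker angle, rad: 0 = off (left end raised), 0.36 = fully tipped over (left end down). It stays where it is left. Friction: about 2 N at the pushing point, up to 6 N if pushed close to the pivot
- round_key_top (a point): centre of the top face of the round key, diameter 30 mm; the top stands 11 mm above the strip when out, 5 mm when in
- round_key (a joint): travel of the round key, m: 0 = out, 0.006 = fully in. It has no spring and stays where it is left; it slides at about 3 N
- square_key_top (a point): centre of the top face of the square start key, 28 x 28 mm; the top stands 11 mm above the strip when out, 5 mm when fully in
- square_key (a joint): travel of the square key, m: 0 = out, 0.006 = fully in. Springs back; fully in takes 4 N
- bar_key_top (a point): centre of the top face of the narrow bar key, 36 (hob x) x 12 (hob y) mm, 11 mm above the strip; not to be pressed
- bar_key (a joint): travel of the bar key, m: 0 = out, 0.006 = fully in. Springs back; fully in takes 4 N
- teal_pot: loose dark blue cooking pot without lid, diameter 120 mm (153 mm over its two handles), 111 mm high, on the middle of the hob's black top; its nearest edge is about 95 mm or more behind the row of controls. Origin: centre of its underside
- salt_shaker: loose glass salt shaker, diameter 44 mm, 90 mm high, on the left of the hob's black top. Origin: centre of its underside
- spice_jar_2: loose spice jar, diameter 45 mm, 106 mm high, on the worktop to the right of the hob. Origin: centre of its underside
- teaspoon: loose steel teaspoon, 130 x 27 x 11 mm, lying on the worktop in front of the hob. Origin: centre of its underside
- egg_timer_red: loose round egg timer, diameter 44 mm, 30 mm high, on the worktop to the left of the hob. Origin: centre of its underside

How it is judged:
By the outcome, as a careful person would: the job done as asked, in the order asked, and still so for the second after the job is handed in, with the robot touching nothing.
It also fails if it takes over 42 s, if anything falls off the work surface, if the arm or the gripper's body presses on something with over 40 N, if the wrist force passes 120 N, or if a joint passes its speed limit or range.

## Working session

There is one attempt and no reset: what is moved stays moved. The work goes in short steps, Python scripts to look and compute and a tool call to move; the robot and the scene stay as the last step left them, time stands still between calls to the robot, and variables do not carry over. Pictures are saved under pics/ and viewed, at most 10 in all, crops included, and the job is handed in when it is done.

Besides the shell and the picture viewer there is one more tool, called after ">>>" as a command line: name --argument value ..., lists and objects as JSON in quotes. drive_tool: Moves the arm, as the interface text tells. Its arguments: {"type":"object","properties":{"increments":{"type":"array","items":{"type":"number"}}},"required":["increments"]}

```bash
mkdir -p pics; python3 - <<'E'
from bench import bot,snapshot,get_calibration
import cv2,numpy as np
for n in("top","scene"):
    im=snapshot(n);cv2.imwrite(f"pics/{n}0.png",im[:,:,::-1]);c=get_calibration(n);print(n,np.round(c["camera_matrix"],1).tolist(),c["D"],np.round(c["extrinsics"],3).tolist())
s=bot.state();print(s)
E
```

```text
top [[397.5, 0.0, 259.1], [0.0, 397.5, 190.7], [0.0, 0.0, 1.0]] [-0.04201749  0.          0.          0.          0.        ] [[-0.019, 0.989, -0.146, 0.443], [-1.0, -0.017, 0.016, -0.178], [0.014, 0.146, 0.989, 0.894], [0.0, 0.0, 0.0, 1.0]]
scene [[431.7, 0.0, 256.3], [0.0, 431.7, 193.0], [0.0, 0.0, 1.0]] [-0.12453995  0.          0.          0.          0.        ] [[0.798, 0.272, -0.537, 0.073], [-0.602, 0.333, -0.726, -0.863], [-0.019, 0.903, 0.43, 0.464], [0.0, 0.0, 0.0, 1.0]]
{'time_s': 0.1, 'joint_pos': array([ 1.06900219e+00,  2.87081900e-01,  1.57800494e+00, -1.98712323e-05,
        1.27859474e+00, -1.49989944e-01]), 'joint_velocities': array([-0.00049629, -0.00179299, -0.00377949,  0.00164751, -0.00110084,
        0.00166154]), 'joint_torque': array([ 1.33530026e-03, -4.07291973e+01, -2.93700564e+01, -9.29920111e-05,
        3.34487857e-03,  1.30262836e-05]), 'ee_pos': array([0.23229801, 0.63317353, 0.24109615]), 'eef_rot': array([ 1.74993462e-01,  9.84569041e-01, -9.92532833e-04, -3.25377991e-04]), 'contact_force': array([-0.03732874, -0.15298869,  0.68007642]), 'wrist_torque': array([ 0.01456676, -0.00162   , -0.03134046]), 'grip_force': 0.0, 'width': 1.0043976508648504}
```

View pics/top0.png

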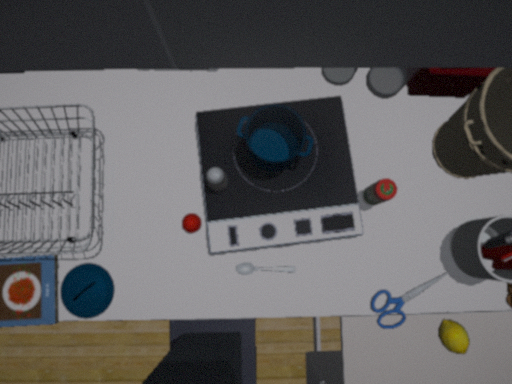

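View pics/scene0.png

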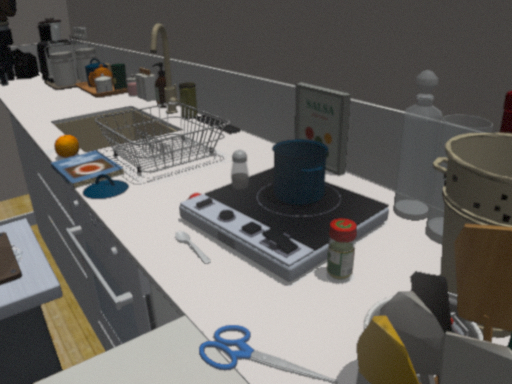

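The top view shows the hob at about (280,175), with the strip along its lower edge. From left to right the controls are the bar (234,235), the round key (268,231), the square key (303,227) and the rocker (338,223). The spoon is in front at (265,268), and the scene view agrees.

```bash
cat > h.py <<'E'
import numpy as np,cv2
from bench import get_calibration
def ray(n,uv,z,c=None):
    c=c or get_calibration(n);E=np.array(c["extrinsics"])
    p=cv2.undistortPoints(np.array([[uv]],float),np.array(c["camera_matrix"]),np.array(c["D"]))[0,0]
    d=E[:3,:3]@[p[0],-p[1],-1];o=E[:3,3];return o+d*(z-o[2])/d[2]
def blobs(n,im,seeds,thr,r):
    g=cv2.cvtColor(im,cv2.COLOR_RGB2GRAY);k,l,st,ce=cv2.connectedComponentsWithStats((g<thr).astype('uint8'))
    out=[]
    for s in seeds:
        d=np.hypot(*(ce-s).T)+1e3*(st[:,4]<30)+1e3*(st[:,4]>1500);i=d.argmin();out.append((ce[i],st[i,4]))
    return out
E
python3 - <<'E'
from h import *
L=np.array([[-.125,y] for y in(.1125,.0375,-.0375,-.1125)])
for n,seeds in(("top",[(234,235),(268,231),(303,227),(338,223)]),("scene",[(206,202),(227,215),(250,228),(280,242)])):
    im=cv2.imread(f"pics/{n}0.png")[:,:,::-1].copy()
    for thr in (60,80,100):
        b=blobs(n,im,seeds,thr,8)
        P=np.array([ray(n,x[0],.045+h)[:2] for x,h in zip(b,(.006,.006,.006,.010))])
        a,c=L-L.mean(0),P-P.mean(0);th=np.arctan2((a[:,0]*c[:,1]-a[:,1]*c[:,0]).sum(),(a*c).sum())
        R=np.array([[np.cos(th),-np.sin(th)],[np.sin(th),np.cos(th)]]);t=P.mean(0)-R@L.mean(0)
        print(n,thr,[(np.round(x[0],1).tolist(),int(x[1])) for x in b],P.round(4).tolist(),"th",th.round(4),"t",t.round(4),"res",(P-L@R.T-t).round(4).tolist())
E
```

```text
top 60 [([232.5, 235.4], 75), ([267.7, 230.9], 129), ([302.9, 226.5], 147), ([337.2, 222.2], 386)] [[0.4724, -0.1341], [0.4806, -0.2083], [0.4886, -0.2832], [0.4959, -0.3561]] th 0.1056 t [ 0.6087 -0.2322] res [[-0.0001, -0.0005], [0.0001, -0.0002], [0.0003, -0.0005], [-0.0003, 0.0012]]
top 80 [([232.6, 235.4], 101), ([267.7, 231.0], 155), ([302.7, 226.6], 187), ([337.2, 222.4], 456)] [[0.4726, -0.1341], [0.4804, -0.2085], [0.4883, -0.2829], [0.4956, -0.3559]] th 0.1036 t [ 0.6086 -0.2324] res [[-0.0, -0.0006], [0.0001, -0.0005], [0.0002, -0.0002], [-0.0003, 0.0013]]
top 100 [([232.6, 235.8], 133), ([267.7, 231.0], 191), ([302.8, 226.6], 229), ([337.0, 222.5], 532)] [[0.4717, -0.1342], [0.4804, -0.2085], [0.4883, -0.2831], [0.4952, -0.3556]] th 0.1056 t [ 0.6082 -0.2321] res [[-0.0003, -0.0007], [0.0005, -0.0005], [0.0004, -0.0004], [-0.0005, 0.0016]]
scene 60 [([204.0, 203.0], 47), ([226.1, 215.1], 92), ([251.3, 228.1], 138), ([251.3, 228.1], 138)] [[0.4732, -0.1343], [0.4801, -0.2095], [0.4888, -0.2836], [0.4848, -0.2892]] th 0.0807 t [ 0.6063 -0.2191] res [[0.0005, -0.0173], [0.0014, -0.0177], [0.0041, -0.0171], [-0.006, 0.0521]]
scene 80 [([226.1, 215.3], 119), ([226.1, 215.3], 119), ([251.0, 228.2], 164), ([251.0, 228.2], 164)] [[0.4797, -0.2103], [0.4797, -0.2103], [0.4881, -0.2836], [0.4841, -0.2892]] th 0.0688 t [ 0.6076 -0.2398] res [[0.0046, -0.0742], [-0.0006, 0.0007], [0.0026, 0.0022], [-0.0066, 0.0714]]
scene 100 [([226.3, 215.3], 141), ([226.3, 215.3], 141), ([261.1, 250.4], 92), ([261.1, 250.4], 92)] [[0.4798, -0.2108], [0.4798, -0.2108], [0.456, -0.3567], [0.4523, -0.3616]] th -0.176 t [ 0.5901 -0.3068] res [[-0.0069, -0.0366], [0.0063, 0.0372], [-0.0044, -0.0348], [0.005, 0.0342]]
```

>>> drive_tool --increments '[-2.7,-3,0,0,0,-5.4,-6,0,0,0,-8.1,-9,0,0,0,-10.8,-12,0,0,0,-13.5,-15,0,0,0]'

```text
time_s: 0.52
ee_pos: [0.3076, 0.4444, 0.2416]
eef_rot: [0.175, 0.985, -0.0, -0.0]
contact_force: [1.1, 0.0, 0.1]
width: 0.3
grip_force: 0.0
```

>>> drive_tool --increments '[-2.7,-3,0,0,0,-5.4,-6,0,0,0,-8.1,-9,0,0,0,-10.8,-12,0,0,0,-13.5,-15,0,0,0]'

```text
time_s: 0.93
ee_pos: [0.3826, 0.2571, 0.242]
eef_rot: [0.175, 0.985, -0.0, -0.0]
contact_force: [0.8, -0.1, 0.5]
width: -0.0
grip_force: 0.0
```

>>> drive_tool --increments '[-2.7,-3,0,0,0,-5.4,-6,0,0,0,-8.1,-9,0,0,0,-10.8,-12,0,0,0,-13.5,-15,0,0,0]'

```text
time_s: 1.35
ee_pos: [0.4577, 0.0697, 0.2421]
eef_rot: [0.175, 0.985, 0.0, -0.0]
contact_force: [0.6, 1.1, -0.6]
width: 0.002
grip_force: 0.0
```

>>> drive_tool --increments '[0,0,0,7,0,0,0,0,14,0,0,0,0,21,0,0,0,0,28,0,0,0,0,35,0]'

```text
time_s: 1.77
ee_pos: [0.4574, 0.0714, 0.2418]
eef_rot: [0.466, 0.885, -0.0, -0.001]
contact_force: [-0.7, 0.7, -0.6]
width: -0.0
grip_force: 0.0
```

>>> drive_tool --increments '[0,0,0,7,0,0,0,0,14,0,0,0,0,21,0,0,0,0,28,0,0,0,0,28.8,0]'

```text
time_s: 2.18
ee_pos: [0.4573, 0.0717, 0.2418]
eef_rot: [0.67, 0.743, -0.0, -0.0]
contact_force: [-1.2, -0.5, 0.2]
width: -0.0
grip_force: 0.0
```

>>> drive_tool --increments '[-4,0,0,0,0,-8,0,0,0,0,-12,0,0,0,0,-16,0,0,0,0,-20,0,0,0,0]'

```text
time_s: 2.6
ee_pos: [0.4784, -0.1289, 0.2422]
eef_rot: [0.668, 0.744, 0.0, -0.0]
contact_force: [0.4, 0.8, 0.3]
width: -0.001
grip_force: 0.0
```

>>> drive_tool --increments '[-4,0,0,0,0,-8,0,0,0,0,-8,0,0,0,0,-8,0,0,0,0]'

```text
time_s: 2.93
ee_pos: [0.4868, -0.2086, 0.2417]
eef_rot: [0.669, 0.743, -0.0, -0.001]
contact_force: [-0.1, -0.1, -0.7]
width: -0.003
grip_force: 0.0
```

```bash
cat > g.py <<'E'
from h import *
from bench import bot,snapshot
from scipy.spatial.transform import Rotation as R
s=bot.state();M=R.from_quat(s["eef_rot"]).as_matrix();print(s["ee_pos"],M.round(3).tolist(),s["contact_force"])
for n,p in dict(rock=[.4936,-.3334,.065],rnd=[.4805,-.2085,.056],sq=[.4884,-.2831,.056]).items():
    d=(M.T@(np.array(p)-s["ee_pos"]))*100; d[2]-=1.1;print(n,"cm to tip contact",d.round(2))
E
python3 - <<'E'
import g
from h import *
from bench import snapshot
cv2.imwrite("pics/w1.png",snapshot("wrist")[:,:,::-1])
E
```

```text
[ 0.48681547 -0.20863178  0.24174148] [[-0.104, 0.995, -0.001], [0.995, 0.104, 0.001], [0.001, -0.001, -1.0]] [-0.10304999 -0.12030836 -0.70125772]
rock cm to tip contact [-12.5   -0.6   16.56]
rnd cm to tip contact [ 0.06 -0.61 17.47]
sq cm to tip contact [-7.44 -0.6  17.47]
```

View pics/w1.png

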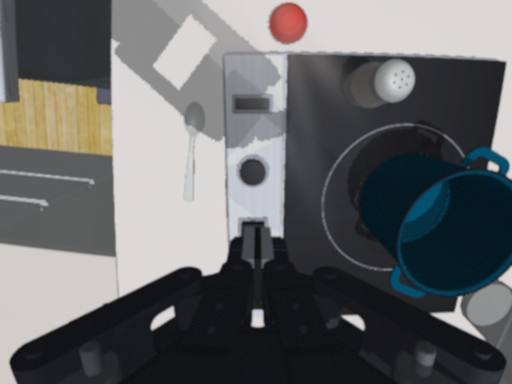

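The wrist view shows the bar at (252,103), the round key at (253,171) and the square key partly hidden at (253,225). This confirms the order. Next I'll go above the rocker's raised end.

>>> drive_tool --increments '[-4,-0.2,0,0,0,-8,-0.4,0,0,0,-12,-0.6,0,0,0,-12.5,-0.6,0,0,0,-12.5,-0.6,0,0,0]'

```text
time_s: 3.4
ee_pos: [0.4944, -0.3321, 0.2419]
eef_rot: [0.669, 0.743, 0.0, -0.0]
contact_force: [0.5, 0.0, 0.3]
width: 0.001
grip_force: 0.0
```

>>> drive_tool --increments '[0,0,3.5,0,0,0,0,7,0,0,0,0,10.5,0,0,0,0,14,0,0,0,0,14,0,0]'

```text
time_s: 3.82
ee_pos: [0.4904, -0.325, 0.0941]
eef_rot: [0.668, 0.744, 0.0, -0.008]
contact_force: [-1.3, 2.1, -2.3]
width: 0.006
grip_force: 0.0
```

```bash
python3 - <<'E'
import g
from h import *
from bench import snapshot
a=snapshot("scene")[150:300,180:400];b=snapshot("wrist")
cv2.imwrite("pics/w2.png",np.hstack([cv2.resize(a,(400,273)),cv2.resize(b,(364,273))])[:,:,::-1])
E
```

```text
[ 0.49035552 -0.3249848   0.09409534] [[-0.108, 0.994, -0.012], [0.994, 0.109, 0.012], [0.013, -0.01, -1.0]] [-1.27140521  2.10684949 -2.29957202]
rock cm to tip contact [-0.91  0.26  1.8 ]
rnd cm to tip contact [11.64  0.32  2.86]
sq cm to tip contact [4.14 0.3  2.76]
```

View pics/w2.png

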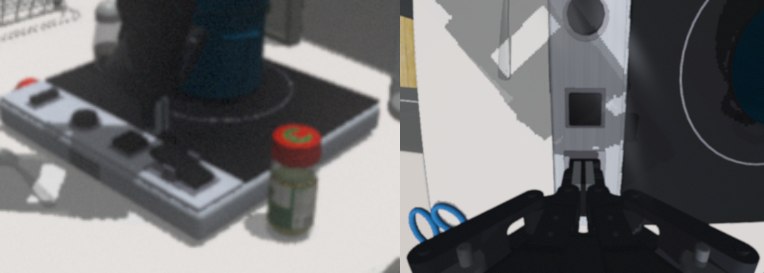

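>>> drive_tool --increments '[0,0,0,0,0,0,0,0,0,0,0,0,0,0,0]'

```text
time_s: 4.17
ee_pos: [0.4959, -0.3326, 0.1056]
eef_rot: [0.669, 0.744, -0.0, 0.003]
contact_force: [-0.1, 0.3, -0.3]
width: -0.0
grip_force: 0.0
```

```bash
python3 -c "
import g
print(g.s['joint_pos'].round(3),g.s['joint_torque'].round(1),g.s['wrist_torque'])"
```

```text
[ 0.49588938 -0.33264743  0.10558471] [[-0.106, 0.994, 0.004], [0.994, 0.106, -0.004], [-0.004, 0.004, -1.0]] [-0.07184772  0.32358313 -0.30544033]
rock cm to tip contact [-0.03 -0.25  2.96]
rnd cm to tip contact [12.53 -0.23  3.81]
sq cm to tip contact [ 5.03 -0.24  3.84]
[-0.761  0.263  1.874  0.     1.    -0.867] [  0.1 -35.6 -25.3   0.   -0.   -0. ] [ 0.02917082 -0.03062319  0.01644985]
```

>>> drive_tool --increments '[0,0,0,0,0,0,0,0.5,0,0,0,0,1,0,0,0,0,1.5,0,0,0,0,1.8,0,0]'

```text
time_s: 4.58
ee_pos: [0.4938, -0.3313, 0.083]
eef_rot: [0.669, 0.743, 0.0, -0.001]
contact_force: [-1.2, 0.4, 0.0]
width: -0.005
grip_force: 0.0
```

>>> drive_tool --increments '[0,0,0.1,0,0,0,0,0.2,0,0,0,0,0.2,0,0,0,0,0.2,0,0,0,0,0.2,0,0]'

```text
time_s: 5.0
ee_pos: [0.4945, -0.3318, 0.0825]
eef_rot: [0.669, 0.743, -0.0, 0.0]
contact_force: [-0.8, -0.4, -0.1]
width: 0.001
grip_force: 0.0
```

```bash
python3 -c "import g"
```

```text
[ 0.49452322 -0.33184302  0.0825419 ] [[-0.105, 0.994, 0.0], [0.994, 0.105, -0.0], [-0.0, 0.0, -1.0]] [-0.839977   -0.36688648 -0.13012329]
rock cm to tip contact [-0.14 -0.11  0.65]
rnd cm to tip contact [12.41 -0.1   1.55]
sq cm to tip contact [ 4.91 -0.1   1.55]
```

Now the push: 0.65 cm to contact, plus 0.6 cm of travel.

>>> drive_tool --increments '[-0.1,-0.1,0.2,0,0,-0.1,-0.1,0.4,0,0,-0.1,-0.1,0.6,0,0,-0.1,-0.1,0.8,0,0,-0.1,-0.1,0.9,0,0]'

```text
time_s: 5.42
ee_pos: [0.4935, -0.3324, 0.0731]
eef_rot: [0.669, 0.743, 0.0, -0.0]
contact_force: [0.5, 1.8, 1.1]
width: 0.002
grip_force: 0.9
```

>>> drive_tool --increments '[0,0,0.1,0,0,0,0,0.2,0,0,0,0,0.3,0,0,0,0,0.35,0,0,0,0,0.35,0,0]'

```text
time_s: 5.83
ee_pos: [0.4935, -0.3325, 0.0697]
eef_rot: [0.669, 0.743, 0.0, -0.0]
contact_force: [0.1, 2.2, 2.8]
width: 0.004
grip_force: 1.3
```

>>> drive_tool --increments '[0,0,0.1,0,0,0,0,0.1,0,0,0,0,0.1,0,0]'

```text
time_s: 6.08
ee_pos: [0.4935, -0.3328, 0.0687]
eef_rot: [0.669, 0.743, 0.0, -0.0]
contact_force: [-0.8, 2.9, 2.1]
width: 0.002
grip_force: 1.4
```

>>> drive_tool --increments '[0,0,0.1,0,0,0,0,0.1,0,0,0,0,0.1,0,0]'

```text
time_s: 6.33
ee_pos: [0.4936, -0.3328, 0.0686]
eef_rot: [0.669, 0.743, 0.0, -0.0]
contact_force: [-1.1, 4.6, 6.8]
width: 0.002
grip_force: 3.5
```

Stopping at about .0686; I'll press a little more to confirm the end stop.

>>> drive_tool --increments '[0,0,0.1,0,0,0,0,0.1,0,0,0,0,0.1,0,0]'

```text
time_s: 6.58
ee_pos: [0.4936, -0.3328, 0.0684]
eef_rot: [0.669, 0.743, 0.0, -0.0]
contact_force: [-2.9, 6.1, 8.9]
width: 0.0
grip_force: 5.5
```

>>> drive_tool --increments '[0,0,0.1,0,0,0,0,0.1,0,0,0,0,0.1,0,0]'

```text
time_s: 6.83
ee_pos: [0.4937, -0.3329, 0.0683]
eef_rot: [0.669, 0.743, -0.0, -0.001]
contact_force: [-5.1, 7.3, 14.3]
width: -0.001
grip_force: 7.6
```

Firm end stop, so the rocker is fully over. I'll lift and go above the round key.

>>> drive_tool --increments '[0,0,-1,0,0,0,0,-2,0,0,0,0,-3.5,0,0,0,0,-4,0,0,0,0,-4,0,0]'

```text
time_s: 7.25
ee_pos: [0.4945, -0.3343, 0.108]
eef_rot: [0.669, 0.743, -0.0, 0.003]
contact_force: [0.9, -0.4, -0.5]
width: 0.004
grip_force: 0.0
```

>>> drive_tool --increments '[3,0,0,0,0,6,0,0,0,0,9,0,0,0,0,11.5,0,0,0,0,12.5,0,0,0,0]'

```text
time_s: 7.67
ee_pos: [0.479, -0.2056, 0.1044]
eef_rot: [0.668, 0.744, -0.0, -0.001]
contact_force: [0.2, 0.4, -0.3]
width: -0.002
grip_force: 0.0
```

>>> drive_tool --increments '[0,0,0,0,0,0,0,0,0,0,0,0,0,0,0,0,0,0,0,0,0,0,0,0,0]'

```text
time_s: 8.08
ee_pos: [0.4806, -0.2098, 0.1059]
eef_rot: [0.669, 0.743, -0.0, 0.0]
contact_force: [-0.5, 0.9, 0.1]
width: 0.006
grip_force: 0.0
```

```bash
python3 - <<'E'
import g
from h import *
from bench import snapshot
a=snapshot("scene")[150:300,180:400];b=snapshot("top")[190:260,210:370]
cv2.imwrite("pics/w3.png",np.hstack([cv2.resize(a,(400,273)),cv2.resize(b,(400,273))])[:,:,::-1])
E
```

```text
[ 0.4805739  -0.20976289  0.10594473] [[-0.104, 0.995, 0.0], [0.995, 0.104, -0.0], [-0.001, 0.0, -1.0]] [-0.52036891  0.91865981  0.1281902 ]
rock cm to tip contact [-1.243e+01  1.000e-02  3.000e+00]
rnd cm to tip contact [0.13 0.   3.89]
sq cm to tip contact [-7.37  0.01  3.9 ]
```

View pics/w3.png

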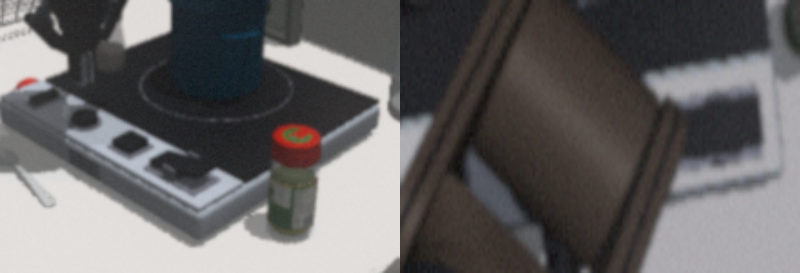

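In the scene crop the rocker at (182,165) now lies with its near end up, so it has tipped. The gripper is above the round key at (85,115). I'll press that key now.

>>> drive_tool --increments '[0.1,0,1,0,0,0.1,0,2,0,0,0.1,0,2.8,0,0,0.1,0,3.2,0,0,0.1,0,3.2,0,0]'

```text
time_s: 8.6
ee_pos: [0.479, -0.2067, 0.0717]
eef_rot: [0.669, 0.743, -0.0, -0.002]
contact_force: [-0.0, -0.5, 0.2]
width: -0.004
grip_force: 0.0
```

>>> drive_tool --increments '[0,0,0.1,0,0,0,0,0.3,0,0,0,0,0.5,0,0,0,0,0.6,0,0,0,0,0.7,0,0]'

```text
time_s: 9.02
ee_pos: [0.4803, -0.2076, 0.0669]
eef_rot: [0.669, 0.743, 0.0, 0.0]
contact_force: [-0.2, 0.6, 2.7]
width: 0.002
grip_force: 1.4
```

>>> drive_tool --increments '[0,0,0.1,0,0,0,0,0.2,0,0,0,0,0.3,0,0,0,0,0.4,0,0,0,0,0.4,0,0]'

```text
time_s: 9.43
ee_pos: [0.4804, -0.2076, 0.0629]
eef_rot: [0.669, 0.743, 0.0, 0.0]
contact_force: [-0.3, 0.6, 2.2]
width: 0.003
grip_force: 1.0
```

Expected end is at about z .061.

>>> drive_tool --increments '[0,0,0.1,0,0,0,0,0.2,0,0,0,0,0.2,0,0]'

```text
time_s: 9.68
ee_pos: [0.4804, -0.2076, 0.061]
eef_rot: [0.669, 0.743, 0.0, 0.0]
contact_force: [-1.6, 0.4, 4.6]
width: 0.004
grip_force: 2.1
```

>>> drive_tool --increments '[0,0,0.1,0,0,0,0,0.2,0,0,0,0,0.2,0,0]'

```text
time_s: 9.93
ee_pos: [0.4805, -0.2076, 0.0609]
eef_rot: [0.669, 0.744, -0.0, -0.001]
contact_force: [-5.0, 3.4, 15.3]
width: 0.003
grip_force: 7.6
```

The key is on its stop. I'll lift and go to the square key.

>>> drive_tool --increments '[0,0,-0.6,0,0,0,0,-1.5,0,0,0,0,-2.5,0,0,0,0,-3,0,0,0,0,-3,0,0]'

```text
time_s: 10.35
ee_pos: [0.4812, -0.2082, 0.0906]
eef_rot: [0.669, 0.743, 0.0, 0.002]
contact_force: [0.1, -0.5, -0.1]
width: -0.002
grip_force: 0.0
```

>>> drive_tool --increments '[-2,0,0,0,0,-4,0,0,0,0,-6,0,0,0,0,-7,0,0,0,0,-7.5,0,0,0,0]'

```text
time_s: 10.77
ee_pos: [0.4881, -0.2834, 0.0887]
eef_rot: [0.669, 0.743, -0.0, 0.0]
contact_force: [-0.1, -0.4, -0.4]
width: -0.0
grip_force: 0.0
```

>>> drive_tool --increments '[0,0,0,0,0,0,0,0,0,0,0,0,0,0,0,0,0,0,0,0,0,0,0,0,0]'

```text
time_s: 11.18
ee_pos: [0.488, -0.2813, 0.0887]
eef_rot: [0.669, 0.744, 0.0, -0.0]
contact_force: [0.5, -0.9, 0.5]
width: 0.002
grip_force: 0.0
```

```bash
python3 - <<'E'
import g
from h import *
from bench import snapshot
a=snapshot("scene")[150:300,180:400];b=snapshot("wrist")
cv2.imwrite("pics/w4.png",np.hstack([cv2.resize(a,(400,273)),cv2.resize(b,(364,273))])[:,:,::-1])
E
```

```text
[ 0.48804342 -0.2813287   0.08873721] [[-0.106, 0.994, -0.0], [0.994, 0.106, 0.0], [0.0, -0.0, -1.0]] [ 0.49065896 -0.93355075  0.49713972]
rock cm to tip contact [-5.24  0.    1.27]
rnd cm to tip contact [7.32 0.02 2.18]
sq cm to tip contact [-0.18  0.02  2.17]
```

View pics/w4.png

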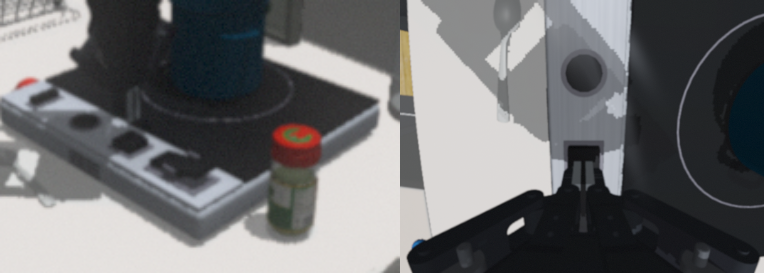

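The round key at (85,120) in the scene crop and (584,73) in the wrist view now sits low. Next is the square key: contact at 2.17 cm and the end at 2.77 cm.

>>> drive_tool --increments '[-0.1,0,0.6,0,0,-0.1,0,1.2,0,0,-0.1,0,1.7,0,0,-0.1,0,1.9,0,0,-0.1,0,2,0,0]'

```text
time_s: 11.7
ee_pos: [0.4877, -0.2827, 0.0677]
eef_rot: [0.669, 0.743, -0.0, -0.001]
contact_force: [-1.0, -0.4, 1.4]
width: 0.0
grip_force: 0.0
```

>>> drive_tool --increments '[0,0,0.2,0,0,0,0,0.4,0,0,0,0,0.6,0,0,0,0,0.8,0,0,0,0,0.8,0,0]'

```text
time_s: 12.12
ee_pos: [0.4882, -0.2831, 0.0612]
eef_rot: [0.669, 0.743, -0.0, -0.0]
contact_force: [-1.0, 1.6, 3.2]
width: 0.002
grip_force: 1.9
```

>>> drive_tool --increments '[0,0,0.1,0,0,0,0,0.2,0,0,0,0,0.2,0,0]'

```text
time_s: 12.37
ee_pos: [0.4884, -0.2832, 0.0609]
eef_rot: [0.669, 0.744, -0.0, -0.001]
contact_force: [-4.9, 4.5, 13.0]
width: -0.001
grip_force: 6.2
```

The square key is fully in. Now I'll lift well clear and move left to see.

>>> drive_tool --increments '[0,0,-1,0,0,0,0,-3,0,0,0,0,-6,0,0,0,0,-9,0,0,0,0,-12,0,0]'

```text
time_s: 12.78
ee_pos: [0.4881, -0.283, 0.1797]
eef_rot: [0.669, 0.743, 0.0, 0.0]
contact_force: [0.3, -0.4, -0.8]
width: -0.0
grip_force: 0.0
```

>>> drive_tool --increments '[0,0,-3,0,0,3.5,0,-5,0,0,7,0,-5,0,0,10.5,0,-5,0,0,14,0,-5,0,0]'

```text
time_s: 13.2
ee_pos: [0.4735, -0.1429, 0.2295]
eef_rot: [0.669, 0.743, 0.0, 0.001]
contact_force: [0.3, 0.4, -0.4]
width: -0.001
grip_force: 0.0
```

>>> drive_tool --increments '[3,0,0,0,0,6,0,0,0,0,9,0,0,0,0,11,0,0,0,0,12,0,0,0,0]'

```text
time_s: 13.62
ee_pos: [0.4605, -0.0224, 0.2288]
eef_rot: [0.668, 0.744, 0.0, 0.0]
contact_force: [0.4, -0.2, -0.2]
width: 0.0
grip_force: 0.0
```

>>> drive_tool --increments '[0,0,0,0,0,0,0,0,0,0,0,0,0,0,0,0,0,0,0,0,0,0,0,0,0]'

```text
time_s: 14.03
ee_pos: [0.461, -0.0256, 0.2288]
eef_rot: [0.669, 0.743, -0.0, 0.0]
contact_force: [0.9, 0.1, 1.0]
width: 0.001
grip_force: 0.0
```

```bash
python3 - <<'E'
from h import *
from bench import snapshot
a=snapshot("scene")[150:300,180:400];b=snapshot("top")
cv2.imwrite("pics/w5.png",np.hstack([cv2.resize(a,(400,273)),cv2.resize(b,(364,273))])[:,:,::-1])
E
```

```text
(no output)
```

View pics/w5.png

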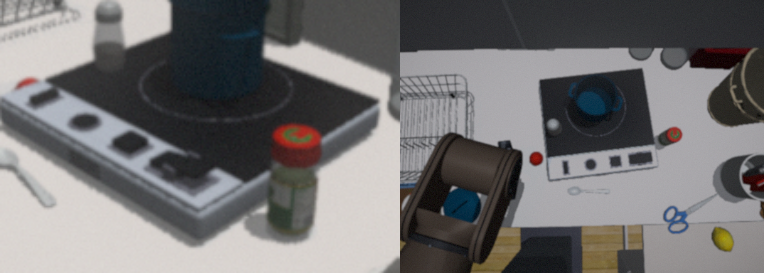

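The rocker (182,163) is tipped over, the round key (85,121) is flush and the square key (130,143) is standing out again. The pot, shaker, jar, spoon and timer are where they were.

```bash
python3 -c "from bench import bot;print(bot.sign_off())"
```

```text
the job is handed in; nothing more can be done
None
```

The job is handed in: I tipped the rocker fully over, pressed the round key in to its stop, then pressed the square start key fully in and it sprang back; the bar key, pot and small things were left alone.

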